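Flip the guarded power toggle

TASK

Switch on the guarded power box. With the fingers shut, lift its hinged guard on the back of the fingers from the open front and, keeping it raised, push the toggle beneath it over to the left (as seen from the front of the box) with the fingertips, then draw the fingers out so that the guard drops shut over the toggle. Be gentle, pinch nothing, leave the unguarded toggle box switched off, and do not move anything that stands around.

Things in the scene. Friction and masses are not known exactly. Their poses are not given: they have to be found in the camera images.
- switch_box: the guarded box: grey enclosure 100 (x) x 130 (y) x 55 mm high, screwed to the bench; origin under its centre, x points from its front to its back, y to the left as one faces its front, z up. Above its top plate a hinged flap guard covers the toggle; the space between is open at the front and 41 to 43 mm high
- guard (a joint): angle of the guard, rad: 0 = shut (flap level, underside 98 mm above the bench), grows as its front edge rises, stop at 0.95. Rear wall 16 mm up from the hinge, then a clear flap with steel edges, 98 mm wide (y), 3 mm thick, reaching 54 mm forward. It ends in a round steel bead of 8 mm diameter (underside at 96 mm). 50 g, no spring: falls shut from any angle when let go
- guard_hinge (a point): centre of the guard's hinge axle (along box y), 36 mm behind the box centre (+x), 84 mm above the bench, carried by a post at each end (106 mm apart)
- guard_lip (a point): middle of the round bead on the guard's free front edge (bead centre); when shut 14 mm in front of the box centre and 100 mm above the bench; moves with the guard
- toggle (a joint): the toggle under the guard: steel bat toggle: pivot 6 mm in front of the box centre (box x = -6, y = 0) and 58 mm above the bench, ball of 12 mm diameter whose centre is 28 mm from the pivot. Joint value in rad: 0 = off, leaning 0.45 rad to the right (box -y, ball centre at y = -12 mm, 83 mm above the bench); 0.9 = on, leaning 0.45 rad to the left (box +y). Its weight carries it from the middle (0.45) to the nearer end; flipping it needs under 1 N at the ball
- toggle_tip (a point): centre of the ball of the toggle under the guard
- plain_box: a second box of the same size with the same toggle but no guard, to be left alone: grey enclosure 100 (x) x 130 (y) x 55 mm high, screwed to the bench; origin under its centre, x points from its front to its back, y to the left as one faces its front, z up
- plain_toggle (a joint): the unguarded toggle, same sizes and joint values; off (0) and must stay so
- vial_0: small capped vial, 22 x 22 x 51 mm, standing between the two boxes; origin under its centre
- marker_1: marker pen, 13 x 140 x 14 mm, lying in front of the boxes; long axis y, origin under its centre
- beaker: clear beaker, 55 mm diameter, 67 mm high; origin under its centre
- tape_roll: roll of tape lying flat, 68 mm diameter, 19 mm high; origin under its centre
- bottle_std: capped plastic bottle, 43 mm diameter, 82 mm high; origin under its centre
- film_box: carton, 110 x 60 x 58 mm; origin under its centre
- notebook: notebook lying flat, 95 x 180 x 12 mm; origin under its centre

How it is judged:
On the way, in this order (a step that is already met when the one before it is completed fails the run):
1. the guard is lifted while the toggle is still off (value of joint guard above 0.12 rad and value of joint toggle below 0.3 rad), for 0.1 s.
2. the toggle is flipped on under the raised guard (value of joint guard above 0.05 rad and value of joint toggle above 0.75 rad), for 0.1 s.
At the end, for the whole second after the job is handed in: the guarded toggle is on (above 0.8 rad), its guard has dropped shut (under 0.05 rad) and is at rest, the unguarded toggle is still off (under 0.1 rad), and everything around stands within 15 mm of where it was (value of joint guard below 0.05 rad and value of joint toggle above 0.8 rad and value of joint plain_toggle below 0.1 rad and velocity of joint guard below 0.1 rad/s and distance of each of vial_0, marker_1, beaker, tape_roll, bottle_std, film_box, notebook from where it was at the start of the episode below 0.015 m); the robot touches nothing.
It fails at once if the guarded box, its guard or its toggle is pressed or pinched with more than 20 N (contact force between any of the fingers, the arm and switch_box above 20 N).
It fails at once if the unguarded toggle is moved (value of joint plain_toggle above 0.2 rad).
It fails at once if something that stands around is moved by more than 15 mm or lifted (distance of any of vial_0, marker_1, beaker, tape_roll, bottle_std, film_box, notebook from where it was at the start of the episode above 0.015 m).
It also fails if it takes over 38 s, if anything falls off the work surface, if the arm or the gripper's body presses on something with over 40 N, if the wrist force passes 120 N, or if a joint passes its speed limit or range.

ROBOT

A 7-joint arm with a two-finger parallel gripper is mounted at the origin on a cart in front of the work surface, level with it; the furniture and walls round the work are solid. World frame = base frame: x ahead of the robot, y to its left, z up, the work surface at z = 0. Lengths are in m, angles in rad, forces in N, time in s.
With the tool pointing down it reaches from about 0.425 to 0.925 m from the base axis. Payload 6.8 kg.
Tool frame: the origin (TCP) lies at the very end of the fingers, on their centre line; the grasp point (between the pads) lies 19 mm behind it; z points along the fingers, y is the line along which they close (so a half turn about z gives the same grasp; the last joint's range is limited). The gripper opens to 85 mm and grips with 20 to 120 N. Pads are 22 mm wide; open, the fingers measure 114 mm over their backs; the gripper's body (76 mm by 85 mm) begins 54 mm behind the grasp point. The pads swing forward as they close: fully open they stand 13 mm farther back than shut.
Start: joints at [1.058, 0.477, 0.022, 1.555, -0.011, 1.109, -0.083], TCP at [0.266, -0.62, 0.231] pointing down, gripper open.
Joint ranges: [-2.96, 2.96], [-0.34, 2.1], [-1.41, 1.46], [0.24, 2.44], [-1.37, 4.51], [0.17, 1.92], [-2.96, 2.96]. Speed limits (rad/s): [2.39, 2.39, 3.14, 3.14, 3.14, 3.14, 3.14].

INTERFACE

Orientations are given as a rotation vector (axis times angle).
In Python, from bench import r gives the robot as it stands.
- The arm moves only by the shell command python3 -m jog 'ROWS' [FORCE]. ROWS is JSON, a list of rows, each an object of numbers: "fingers": the finger opening in m, from 0 to 0.0854; "x", "y", "z": the shift along the tool's x, y, z in m; "rx", "ry", "rz": the turn, a rotation vector about the tool's x, y, z in degrees. In form: [{"fingers": .., "x": .., "y": .., "z": .., "rx": .., "ry": .., "rz": ..}, ...]. A call has 1 to 8 rows; each row shifts and turns the commanded pose from where the row before left it, along the tool's axes as they then stand; what a row does not reach is not made up. A row lasts 1/8 s, in which the tool goes at most 62.5 mm and 10.7 degrees, less where a joint would pass 70% of its speed; a pose out of reach is approached as far as the arm can. A call is refused whole if a number of a shift passes 0.0625 or a number of a turn 10.7, either way. A call with a gripper value outside its range is refused whole. The fingers move at their own pace and stop on an object; FORCE is the grip in N (left out, the last holds). Time passes only in rows, so rows that do not move let the fingers close. It gives the time, the measured TCP pose, the force, the opening and the grip force at its end, in the units of the state.
- r.get_obs(): the state, without advancing time (a new reading comes with each control period).
- r.grab_frame(name): name is "scene" or "top" or "wrist"; returns (picture, depth): 420x560x3 uint8, red, green, blue; 420x560 float32, m along the optical axis (not along the pixel's ray), 0 where there is no reading.
- r.get_calibration(name): a dict with "mtx" (3x3 intrinsics, pixels), "extrinsics" (4x4, takes a point from camera to world coordinates). Camera axes: x right, y down, z forward; pixel columns grow to the right and rows downward; lengths in m; the calibration is good to about 2 mm. The wrist camera is an equidistant fisheye: a pixel r from the principal point sees the ray r / f radians off the axis. A picture is of the moment at which its call begins: read the wrist's pose just before it. get_calibration takes no time and is no camera call; for the wrist camera it gives the pose at the moment of the call.
- r.hand_in(): hands the job in; it is judged then, once.
Trained networks look in the newest picture that a camera, given by its name, has taken for a name from the list of things; names that differ only in an ending like _2 or _b are one class to them, and where a whole thing is asked for, a point or a joint stands for the part that bears it (a point fixed in the world has none). Each returns a list of dicts, best first, with "score" (0 to 1); they miss things now and then, are a little off and sometimes report something else, mostly with a low value. They report only what shows in the picture. A call takes as long as a camera call.
- r.search_frame(target, camera): "xyz" ([x, y, z] in m, in world coordinates, good to about 4 mm: the middle of the surface that is visible of it).
- r.landmark_of(target, camera): "xyz" ([x, y, z] in m, in world coordinates, good to about 4 mm: a listed point, or the origin of a listed thing).
The state is a dict: "clock": time; "joints": joint angles; "qvel": joint speeds; "tau": joint torques, N m; "tcp_pos": TCP position; "orientation": TCP orientation; "contact_force": force on the tool from outside, world axes, zero at the start; "moment": the same for the moment, N m; "grip_width": finger opening in m; "gripper_force": force on a finger pad.
Only numpy, scipy, OpenCV 4.12 (cv2) and the standard library are available. Lean on these libraries where they do the work, as an engineer would, in place of code of your own. Each camera call takes 0.05 s, during which the arm holds its last target. There are 200 camera calls.

## Working session

There is one attempt and no reset: what is moved stays moved. The work goes in short steps, Python scripts to look and compute and a shell command to move; the robot and the scene stay as the last step left them, time stands still between calls to the robot, and variables do not carry over. Pictures are saved under pics/ and viewed, at most 10 in all, crops included, and the job is handed in when it is done.

```bash
mkdir -p pics; ls
python3 - <<'E'
from bench import r
import cv2, numpy as np
o=r.get_obs(); print(o['clock'],o['tcp_pos'],o['orientation'],o['grip_width'])
for c in ['scene','top']:
    im,d=r.grab_frame(c); cv2.imwrite(f'pics/{c}0.png',im[:,:,::-1])
    for n in ['switch_box','guard_hinge','guard_lip','toggle_tip','plain_box','vial_0','marker_1','beaker','tape_roll','bottle_std','film_box','notebook']:
        l=r.landmark_of(n,c)
        print(c,n,[(np.round(q['xyz'],3).tolist(),round(q['score'],2)) for q in l[:2]])
print(r.get_obs()['clock'])
E
```

```text
pics
0.0 [ 0.26561334 -0.61988117  0.2303112 ] [-3.07569155e+00 -6.31179178e-01  7.33494172e-04] 0.08537620879578244
scene switch_box [([0.583, -0.163, -0.0], 0.56), ([0.736, 0.213, 0.002], 0.32)]
scene guard_hinge []
scene guard_lip [([0.565, -0.164, 0.097], 0.57)]
scene toggle_tip [([0.525, 0.41, -0.003], 0.43)]
scene plain_box [([0.574, 0.129, 0.001], 0.84), ([0.514, -0.011, -0.002], 0.63)]
scene vial_0 [([0.513, -0.01, 0.001], 0.68)]
scene marker_1 [([0.416, -0.023, 0.003], 0.74)]
scene beaker [([0.646, 0.31, -0.002], 0.87)]
scene tape_roll [([0.738, 0.213, 0.002], 0.36)]
scene bottle_std []
scene film_box [([0.736, 0.21, 0.004], 0.69), ([0.618, -0.168, 0.079], 0.32)]
scene notebook [([0.523, 0.412, -0.005], 0.66)]
top switch_box [([0.388, -0.296, 0.0], 0.66), ([0.58, -0.159, 0.0], 0.56)]
top guard_hinge [([0.619, -0.163, 0.08], 0.75)]
top guard_lip [([0.566, -0.16, 0.102], 0.76)]
top toggle_tip []
top plain_box [([0.574, 0.123, 0.002], 0.78)]
top vial_0 [([0.508, -0.01, 0.0], 0.53)]
top marker_1 [([0.418, -0.027, -0.001], 0.5)]
top beaker [([0.646, 0.317, -0.003], 0.68)]
top tape_roll [([0.387, -0.295, 0.002], 0.51), ([0.584, -0.162, 0.002], 0.16)]
top bottle_std [([0.734, 0.212, -0.0], 0.74), ([0.717, -0.058, -0.001], 0.68)]
top film_box [([0.583, -0.163, 0.001], 0.62), ([0.734, 0.211, -0.002], 0.61)]
top notebook [([0.523, 0.41, -0.0], 0.84)]
1.3
```

View pics/scene0.png

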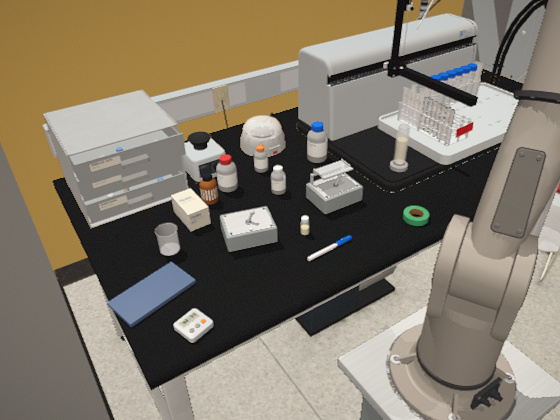

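View pics/top0.png

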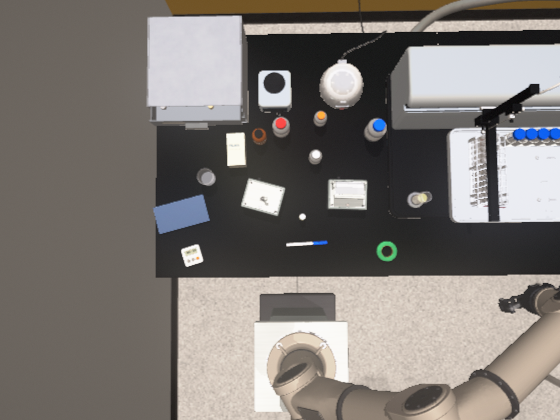

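The scene view shows the guarded box at about (334,190) and the plain box at (248,228), with the vial and the pen in front. In the top view the guarded box is at (348,194), almost aligned with the world axes. The landmarks agree with this. Next I'll get the box yaw from depth.

```bash
cat > h.py <<'E'
from bench import r
import cv2, numpy as np
from scipy.spatial.transform import Rotation as Rot
def cloud(c):
    im,d=r.grab_frame(c); k=r.get_calibration(c); K=k['mtx'];E=k['extrinsics']
    v,u=np.indices(d.shape); P=np.stack([(u-K[0,2])/K[0,0]*d,(v-K[1,2])/K[1,1]*d,d],-1)
    P=P@E[:3,:3].T+E[:3,3]; P[d==0]=np.nan
    return im,P
E
python3 - <<'E'
from h import *
im,P=cloud('top')
m0=(abs(P[...,0]-.583)<.1)&(abs(P[...,1]+.162)<.1)
for lo,hi in [(.035,.075),(.03,.2),(.085,.115)]:
    q=P[m0&(P[...,2]>lo)&(P[...,2]<hi)][:,:2]
    print(lo,hi,len(q),cv2.minAreaRect((q*1000).astype(np.float32)),q.min(0),q.max(0))
x=cv2.resize(im[160:230,300:400],None,fx=6,fy=6,interpolation=cv2.INTER_CUBIC)
cv2.imwrite('pics/top_crop.png',x[:,:,::-1])
E
```

```text
0.035 0.075 652 ((585.6365966796875, -164.11813354492188), (130.66714477539062, 109.83551025390625), 86.84242248535156) [ 0.53079563 -0.23069831] [ 0.64191188 -0.0970304 ]
0.03 0.2 1186 ((585.520751953125, -164.0447998046875), (130.7966766357422, 110.3011245727539), 87.09272766113281) [ 0.53079563 -0.23069831] [ 0.64191188 -0.0970304 ]
0.085 0.115 519 ((592.9390258789062, -165.69534301757812), (109.61457061767578, 58.07878494262695), 89.04851531982422) [ 0.56332274 -0.22092875] [ 0.62277711 -0.11130019]
```

View pics/top_crop.png

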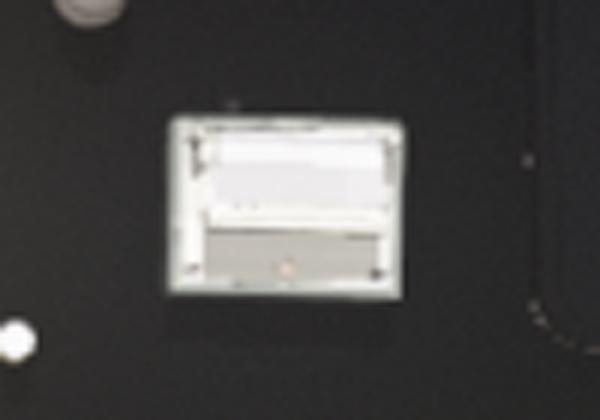

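```bash
python3 -m jog '[{"fingers":0,"z":-0.03,"rz":10},{"fingers":0,"rz":10},{"fingers":0}]' 20
```

```text
validation failed for argument at $[0]...
```

The crop shows the guard shut over the box. The lip is near pixel row 228, and the edges are tilted about 0 to 2°, so I take the yaw as roughly -2°. The jog row was refused, so I'll give every key.

```bash
python3 -m jog '[{"fingers":0.0,"x":0.0,"y":0.0,"z":-0.03,"rx":0.0,"ry":0.0,"rz":10.0},{"fingers":0.0,"x":0.0,"y":0.0,"z":0.0,"rx":0.0,"ry":0.0,"rz":10.0}]' 20; python3 -c "
from h import *
o=r.get_obs();print(o['joints'],Rot.from_rotvec(o['orientation']).as_matrix().round(3))"
```

```text
clock: 1.6
tcp_pos: [0.2663, -0.6218, 0.264]
orientation: [3.137, 0.078, 0.003]
contact_force: [-0.4, -0.6, -1.5]
grip_width: 0.0517
gripper_force: 0.0
[ 1.00372505  0.45195052  0.10011775  1.52312145 -0.04770641  1.16437564
 -0.40848161] [[ 0.999  0.05   0.002]
 [ 0.05  -0.999 -0.004]
 [ 0.002  0.004 -1.   ]]
```

```bash
python3 -m jog '[{"fingers":0.0,"x":0.02,"y":-0.052,"z":0.0,"rx":0.0,"ry":0.0,"rz":5.0},{"fingers":0.0,"x":0.02,"y":-0.052,"z":0.0,"rx":0.0,"ry":0.0,"rz":0.0},{"fingers":0.0,"x":0.02,"y":-0.052,"z":0.0,"rx":0.0,"ry":0.0,"rz":0.0},{"fingers":0.0,"x":0.02,"y":-0.052,"z":0.0,"rx":0.0,"ry":0.0,"rz":0.0},{"fingers":0.0,"x":0.02,"y":-0.052,"z":0.0,"rx":0.0,"ry":0.0,"rz":0.0},{"fingers":0.0,"x":0.02,"y":-0.052,"z":0.0,"rx":0.0,"ry":0.0,"rz":0.0},{"fingers":0.0,"x":0.02,"y":-0.052,"z":0.0,"rx":0.0,"ry":0.0,"rz":0.0},{"fingers":0.0,"x":0.02,"y":-0.052,"z":0.0,"rx":0.0,"ry":0.0,"rz":0.0}]'; python3 -m jog '[{"fingers":0.0,"x":0.0,"y":0.0,"z":0.0,"rx":0.0,"ry":10.0,"rz":0.0},{"fingers":0.0,"x":0.0,"y":0.0,"z":0.0,"rx":0.0,"ry":10.0,"rz":0.0},{"fingers":0.0,"x":0.0,"y":0.0,"z":0.0,"rx":0.0,"ry":10.0,"rz":0.0},{"fingers":0.0,"x":0.0,"y":0.0,"z":0.0,"rx":0.0,"ry":10.0,"rz":0.0},{"fingers":0.0,"x":0.0,"y":0.0,"z":0.0,"rx":0.0,"ry":10.0,"rz":0.0},{"fingers":0.0,"x":0.0,"y":0.0,"z":0.0,"rx":0.0,"ry":10.0,"rz":0.0}]'; python3 -c "
from h import *
o=r.get_obs();print(o['joints'],Rot.from_rotvec(o['orientation']).as_matrix().round(3))"
```

```text
clock: 2.6
tcp_pos: [0.4349, -0.2064, 0.2617]
orientation: [3.141, -0.05, 0.002]
contact_force: [1.5, -0.4, -0.6]
grip_width: -0.0003
gripper_force: 0.0
clock: 3.35
tcp_pos: [0.4388, -0.1979, 0.2733]
orientation: [-2.869, 0.011, -1.173]
contact_force: [1.1, 1.4, -0.4]
grip_width: 0.0001
gripper_force: 0.0
[ 0.58221862 -0.10696631 -0.0065136   2.41920765 -1.23856016  0.45154316
  0.05112922] [[ 0.714  0.01   0.7  ]
 [-0.023 -0.999  0.037]
 [ 0.7   -0.042 -0.713]]
```

Tilt stops at about 45° here because joint 4 is near its limit, but my geometry check says that is enough. I'll move in along the tool axis to just above and in front of the lip, right of the toggle.

```bash
python3 -m jog '[{"fingers":0.0,"x":0.0,"y":0.002,"z":0.05,"rx":0.0,"ry":0.0,"rz":0.0},{"fingers":0.0,"x":0.0,"y":0.002,"z":0.05,"rx":0.0,"ry":0.0,"rz":0.0},{"fingers":0.0,"x":0.0,"y":0.002,"z":0.05,"rx":0.0,"ry":0.0,"rz":0.0},{"fingers":0.0,"x":0.0,"y":0.0,"z":0.0,"rx":0.0,"ry":0.0,"rz":0.0}]'
python3 - <<'E'
from h import *
o=r.get_obs();print(o['clock'],o['tcp_pos'],o['joints'],Rot.from_rotvec(o['orientation']).as_matrix().round(3))
for c in ['wrist','scene']:
    im,d=r.grab_frame(c); cv2.imwrite(f'pics/{c}1.png',im[:,:,::-1])
    for n in ['switch_box','guard_lip','toggle_tip']:
        print(c,n,[(np.round(q['xyz'],3).tolist(),round(q['score'],2)) for q in r.landmark_of(n,c)[:2]])
E
```

```text
clock: 3.85
tcp_pos: [0.4855, -0.2063, 0.2072]
orientation: [-2.937, -0.015, -1.064]
contact_force: [-0.3, -0.2, 0.7]
grip_width: -0.0001
gripper_force: 0.0
3.85 [ 0.48549098 -0.20626868  0.20724191] [ 0.84539994  0.10959223 -0.38370792  2.35523471 -1.36593626  0.28219033
  0.18387099] [[ 0.768  0.015  0.64 ]
 [ 0.003 -1.     0.02 ]
 [ 0.64  -0.014 -0.768]]
wrist switch_box [([0.583, -0.164, -0.005], 0.55)]
wrist guard_lip [([0.565, -0.16, 0.1], 0.92)]
wrist toggle_tip [([0.575, -0.178, 0.084], 0.61)]
scene switch_box [([0.582, -0.162, 0.001], 0.86)]
scene guard_lip [([0.569, -0.161, 0.098], 0.88)]
scene toggle_tip [([0.577, -0.174, 0.084], 0.58)]
```

View pics/wrist1.png

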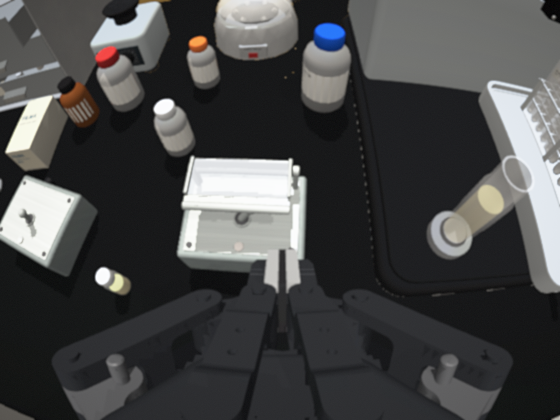

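Wrist view: the box is at about (243,215), with the toggle ball visible at (241,217) under the flap and leaning right. The landmarks agree with a box origin of about (0.582, -0.162). Joint 5 hit its limit, so I'll use a slightly steeper tool, which still works geometrically.

```bash
python3 -m jog '[{"fingers":0.0,"x":0.0,"y":0.0,"z":0.0,"rx":0.0,"ry":-8.0,"rz":0.0},{"fingers":0.0,"x":0.012,"y":-0.003,"z":0.02,"rx":0.0,"ry":0.0,"rz":0.0},{"fingers":0.0,"x":0.012,"y":-0.004,"z":0.02,"rx":0.0,"ry":0.0,"rz":0.0},{"fingers":0.0,"x":0.006,"y":0.0,"z":0.02,"rx":0.0,"ry":0.0,"rz":0.0},{"fingers":0.0,"x":0.0,"y":0.0,"z":0.0,"rx":0.0,"ry":0.0,"rz":0.0}]'
python3 - <<'E'
from h import *
o=r.get_obs();print(o['clock'],o['tcp_pos'],o['joints'],Rot.from_rotvec(o['orientation']).as_matrix().round(3))
E
```

```text
clock: 4.88
tcp_pos: [0.5476, -0.1905, 0.1778]
orientation: [-2.946, -0.029, -0.986]
contact_force: [-1.4, 0.6, 0.6]
grip_width: 0.0
gripper_force: 0.0
4.875 [ 0.54756126 -0.19053645  0.17784179] [ 0.71154134  0.23975599 -0.37875044  2.25720313 -1.20422852  0.18038873
 -0.03435592] [[ 0.799  0.029  0.601]
 [ 0.007 -0.999  0.039]
 [ 0.602 -0.027 -0.798]]
```

```bash
python3 -m jog '[{"fingers":0.0,"x":0.0,"y":0.006,"z":0.0,"rx":0.0,"ry":-9.0,"rz":0.0},{"fingers":0.0,"x":0.0,"y":0.006,"z":0.0,"rx":-2.5,"ry":0.0,"rz":5.0},{"fingers":0.0,"x":-0.01,"y":0.0,"z":0.017,"rx":0.0,"ry":0.0,"rz":0.0},{"fingers":0.0,"x":-0.01,"y":0.0,"z":0.017,"rx":0.0,"ry":0.0,"rz":0.0},{"fingers":0.0,"x":0.0,"y":0.0,"z":0.0,"rx":0.0,"ry":0.0,"rz":0.0}]'
python3 - <<'E'
from h import *
o=r.get_obs();print(o['clock'],o['tcp_pos'],o['joints'],Rot.from_rotvec(o['orientation']).as_matrix().round(3))
E
```

```text
clock: 5.5
tcp_pos: [0.5531, -0.1928, 0.14]
orientation: [-2.973, 0.108, -0.892]
contact_force: [0.0, 0.1, 0.7]
grip_width: -0.0002
gripper_force: 0.0
5.5 [ 0.55313986 -0.19283614  0.13997202] [ 0.43725551  0.29422494 -0.11159423  2.25576819 -1.32505706  0.17141479
 -0.02956926] [[ 0.833 -0.056  0.551]
 [-0.077 -0.997  0.015]
 [ 0.549 -0.054 -0.834]]
```

```bash
python3 -m jog '[{"fingers":0.0,"x":-0.01,"y":0.004,"z":0.0,"rx":0.0,"ry":-6.0,"rz":0.0},{"fingers":0.0,"x":-0.01,"y":0.004,"z":0.0,"rx":0.0,"ry":-6.0,"rz":0.0},{"fingers":0.0,"x":0.0,"y":0.0,"z":0.0,"rx":0.0,"ry":0.0,"rz":0.0}]'
python3 - <<'E'
from h import *
o=r.get_obs();print(o['clock'],o['tcp_pos'],o['joints'],Rot.from_rotvec(o['orientation']).as_matrix().round(3))
E
```

```text
clock: 5.88
tcp_pos: [0.5441, -0.1963, 0.1332]
orientation: [-3.027, 0.09, -0.647]
contact_force: [-0.2, 0.3, 0.2]
grip_width: 0.0001
gripper_force: 0.0
5.875 [ 0.54410999 -0.19631802  0.13315639] [ 0.0844606   0.31468872  0.29093437  2.18576407 -0.80151698  0.36341658
 -0.56982598] [[ 0.911 -0.047  0.41 ]
 [-0.066 -0.997  0.032]
 [ 0.407 -0.056 -0.912]]
```

```bash
python3 -m jog '[{"fingers":0.0,"x":-0.006,"y":0.004,"z":0.0135,"rx":0.0,"ry":0.0,"rz":0.0},{"fingers":0.0,"x":-0.006,"y":0.0035,"z":0.0135,"rx":0.0,"ry":0.0,"rz":0.0},{"fingers":0.0,"x":-0.006,"y":0.0,"z":0.0135,"rx":0.0,"ry":0.0,"rz":0.0},{"fingers":0.0,"x":-0.0055,"y":0.0,"z":0.0125,"rx":0.0,"ry":0.0,"rz":0.0},{"fingers":0.0,"x":0.0,"y":0.0,"z":0.0,"rx":0.0,"ry":0.0,"rz":0.0}]'
python3 - <<'E'
from h import *
o=r.get_obs();print(o['clock'],o['tcp_pos'],o['joints'],o['contact_force'],Rot.from_rotvec(o['orientation']).as_matrix().round(3))
im,d=r.grab_frame('wrist'); cv2.imwrite('pics/wrist2.png',im[:,:,::-1])
for n in ['guard_lip','toggle_tip']:
    print(n,[(np.round(q['xyz'],3).tolist(),round(q['score'],2)) for q in r.landmark_of(n,'wrist')[:2]])
E
```

```text
clock: 6.5
tcp_pos: [0.5412, -0.2004, 0.0728]
orientation: [-3.023, 0.098, -0.644]
contact_force: [-0.5, 0.2, -0.1]
grip_width: -0.0001
gripper_force: 0.0
6.5 [ 0.54115668 -0.20037874  0.07278579] [ 0.28085799  0.42168208  0.07541955  2.20650801 -1.02345138  0.23774668
 -0.32120934] [-0.477942    0.15807674 -0.12890473] [[ 0.911 -0.052  0.408]
 [-0.072 -0.997  0.035]
 [ 0.405 -0.062 -0.912]]
guard_lip [([0.564, -0.16, 0.1], 0.81)]
toggle_tip []
```

View pics/wrist2.png

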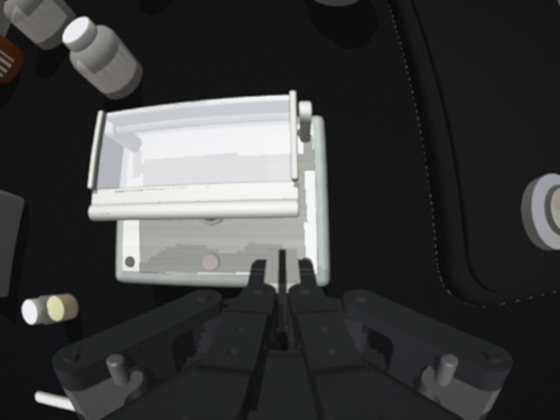

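The wrist view shows the fingertips at about (282,260) over the top plate, below and in front of the lip bead (row 210), and right of the toggle, which is just visible at (212,218). Next I'll go in under the bead.

```bash
python3 -m jog '[{"fingers":0.0,"x":0.0065,"y":0.0,"z":0.0035,"rx":0.0,"ry":0.0,"rz":0.0},{"fingers":0.0,"x":0.0065,"y":0.0,"z":0.0035,"rx":0.0,"ry":0.0,"rz":0.0},{"fingers":0.0,"x":0.0065,"y":0.0,"z":0.0035,"rx":0.0,"ry":0.0,"rz":0.0},{"fingers":0.0,"x":0.0,"y":0.0,"z":0.0,"rx":0.0,"ry":0.0,"rz":0.0}]'
python3 - <<'E'
from h import *
o=r.get_obs();print(o['clock'],o['tcp_pos'],o['joints'],o['contact_force'],Rot.from_rotvec(o['orientation']).as_matrix().round(3))
E
```

```text
clock: 7.15
tcp_pos: [0.5632, -0.2008, 0.0703]
orientation: [-3.024, 0.094, -0.639]
contact_force: [-5.2, 0.7, 1.0]
grip_width: 0.0001
gripper_force: 2.1
7.15 [ 0.56317072 -0.20077838  0.07032778] [ 0.23313824  0.45078768  0.11567175  2.16329447 -0.99954396  0.25627884
 -0.36352302] [-5.20943487  0.74085754  1.0076045 ] [[ 0.913 -0.049  0.405]
 [-0.069 -0.997  0.035]
 [ 0.402 -0.06  -0.913]]
```

There is a 5 N push at the bead, so the steep face is close to jamming by friction. I'll back off, go lower, then move up along the bead's own arc so that there is no sliding.

```bash
python3 -m jog '[{"fingers":0.0,"x":-0.007,"y":0.0,"z":0.0055,"rx":0.0,"ry":0.0,"rz":0.0},{"fingers":0.0,"x":0.003,"y":0.0,"z":0.0014,"rx":0.0,"ry":0.0,"rz":0.0},{"fingers":0.0,"x":0.0025,"y":0.0,"z":0.0012,"rx":0.0,"ry":0.0,"rz":0.0},{"fingers":0.0,"x":0.0,"y":0.0,"z":0.0,"rx":0.0,"ry":0.0,"rz":0.0}]'
python3 - <<'E'
from h import *
o=r.get_obs();print(o['clock'],o['tcp_pos'],o['joints'],o['contact_force'])
E
```

```text
clock: 7.65
tcp_pos: [0.566, -0.2009, 0.0632]
orientation: [-3.024, 0.094, -0.642]
contact_force: [-4.3, 0.2, 0.9]
grip_width: -0.0004
gripper_force: 1.7
7.65 [ 0.56595787 -0.20091067  0.06320411] [ 0.25288037  0.4662628   0.08977765  2.16017774 -1.02631286  0.23888519
 -0.33509284] [-4.28233745  0.21862442  0.86891879]
```

```bash
python3 -m jog '[{"fingers":0.0,"x":0.0025,"y":0.0,"z":-0.0023,"rx":0.0,"ry":0.0,"rz":0.0},{"fingers":0.0,"x":0.0025,"y":0.0,"z":-0.0023,"rx":0.0,"ry":0.0,"rz":0.0},{"fingers":0.0,"x":0.0,"y":0.0,"z":0.0,"rx":0.0,"ry":0.0,"rz":0.0}]'
python3 - <<'E'
from h import *
o=r.get_obs();print(o['clock'],o['tcp_pos'],o['joints'],o['contact_force'])
im,d=r.grab_frame('scene')
for n in ['guard_lip','toggle_tip']:
    print(n,[(np.round(q['xyz'],3).tolist(),round(q['score'],2)) for q in r.landmark_of(n,'scene')[:2]])
E
```

```text
clock: 8.02
tcp_pos: [0.5703, -0.2017, 0.0706]
orientation: [-3.024, 0.094, -0.647]
contact_force: [-0.5, -0.6, -0.7]
grip_width: -0.0
gripper_force: 0.2
8.025 [ 0.57029799 -0.20167141  0.07062596] [ 0.22675407  0.45761812  0.1199983   2.15189474 -1.00558713  0.25651647
 -0.36178929] [-0.49815625 -0.57845553 -0.65177475]
guard_lip [([0.573, -0.164, 0.106], 0.55), ([0.575, 0.13, -0.0], 0.49)]
toggle_tip [([0.578, -0.174, 0.083], 0.48)]
```

The guard is rising with the lip at 0.106 m and almost no force. A little further up, then I'll look.

```bash
python3 -m jog '[{"fingers":0.0,"x":0.0025,"y":0.0,"z":-0.0015,"rx":0.0,"ry":0.0,"rz":0.0},{"fingers":0.0,"x":0.0025,"y":0.0,"z":-0.0015,"rx":0.0,"ry":0.0,"rz":0.0},{"fingers":0.0,"x":0.0,"y":0.0,"z":0.0,"rx":0.0,"ry":0.0,"rz":0.0}]'
python3 - <<'E'
from h import *
o=r.get_obs();print(o['clock'],o['tcp_pos'],o['joints'],o['contact_force'])
for c in ['scene','wrist']:
  im,d=r.grab_frame(c)
  for n in ['guard_lip','toggle_tip']:
    print(n,[(np.round(q['xyz'],3).tolist(),round(q['score'],2)) for q in r.landmark_of(n,c)[:2]])
cv2.imwrite('pics/w3.png',cv2.resize(im[120:330,80:360],None,fx=2.5,fy=2.5)[:,:,::-1])
E
```

```text
clock: 8.55
tcp_pos: [0.5728, -0.2021, 0.0748]
orientation: [-3.024, 0.095, -0.645]
contact_force: [-0.7, -0.1, -0.3]
grip_width: 0.0001
gripper_force: 0.1
8.55 [ 0.57280736 -0.20211918  0.07483595] [ 0.20619509  0.45372103  0.1442387   2.145162   -0.98779227  0.2715012
 -0.3844942 ] [-0.74830585 -0.0911153  -0.34752503]
guard_lip [([0.573, -0.159, 0.11], 0.69), ([0.576, -0.179, 0.081], 0.35)]
toggle_tip [([0.58, -0.175, 0.084], 0.56)]
guard_lip [([0.574, -0.16, 0.113], 0.55)]
toggle_tip []
```

View pics/w3.png

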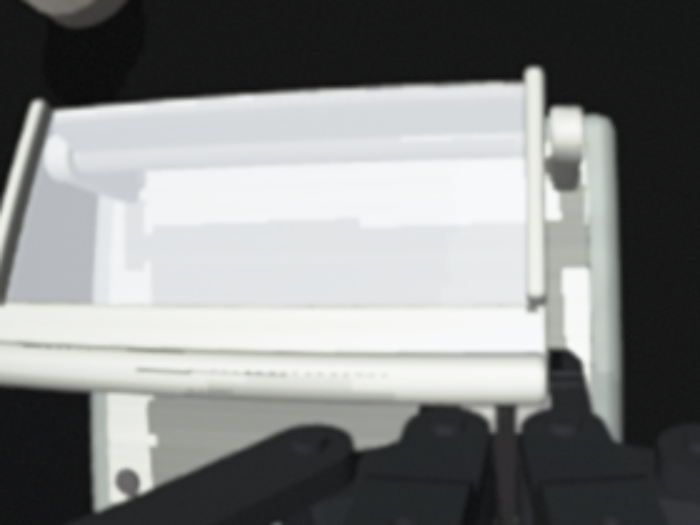

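The guard is up about 0.22 rad and the fingertips are under the bead at the flap's right end. Now I'll push left in small steps.

```bash
python3 -m jog '[{"fingers":0.0,"x":0.0,"y":-0.003,"z":0.0002,"rx":0.0,"ry":0.0,"rz":0.0},{"fingers":0.0,"x":0.0,"y":-0.003,"z":0.0002,"rx":0.0,"ry":0.0,"rz":0.0},{"fingers":0.0,"x":0.0,"y":-0.003,"z":0.0002,"rx":0.0,"ry":0.0,"rz":0.0},{"fingers":0.0,"x":0.0,"y":-0.003,"z":0.0002,"rx":0.0,"ry":0.0,"rz":0.0},{"fingers":0.0,"x":0.0,"y":-0.003,"z":0.0002,"rx":0.0,"ry":0.0,"rz":0.0}]'; python3 -m jog '[{"fingers":0.0,"x":0.0,"y":-0.003,"z":0.0002,"rx":0.0,"ry":0.0,"rz":0.0},{"fingers":0.0,"x":0.0,"y":-0.003,"z":0.0002,"rx":0.0,"ry":0.0,"rz":0.0},{"fingers":0.0,"x":0.0,"y":-0.002,"z":0.0,"rx":0.0,"ry":0.0,"rz":0.0},{"fingers":0.0,"x":0.0,"y":0.0,"z":0.0,"rx":0.0,"ry":0.0,"rz":0.0}]';  python3 - <<'E'
from h import *
o=r.get_obs();print(o['clock'],o['tcp_pos'],o['joints'],o['contact_force'])
for c in ['wrist','scene']:
  im,d=r.grab_frame(c)
  for n in ['guard_lip','toggle_tip']:
    print(n,[(np.round(q['xyz'],3).tolist(),round(q['score'],2)) for q in r.landmark_of(n,c)[:2]])
K=r.get_calibration('scene');E=np.linalg.inv(K['extrinsics']);p=K['mtx']@(E@[.576,-.162,.085,1])[:3];u,v=(p[:2]/p[2]).astype(int);print(u,v)
cv2.imwrite('pics/s4.png',cv2.resize(im[v-40:v+40,u-50:u+50],None,fx=7,fy=7,interpolation=cv2.INTER_CUBIC)[:,:,::-1])
E
```

```text
clock: 9.48
tcp_pos: [0.5736, -0.1889, 0.0751]
orientation: [-3.027, 0.098, -0.647]
contact_force: [-5.1, -5.7, 8.8]
grip_width: -0.0002
gripper_force: 4.3
clock: 9.98
tcp_pos: [0.574, -0.1781, 0.0743]
orientation: [-3.024, 0.093, -0.643]
contact_force: [-0.4, 0.9, 0.3]
grip_width: -0.0003
gripper_force: 0.1
9.975 [ 0.5739916  -0.17814067  0.0743057 ] [ 0.15650063  0.44477457  0.14587934  2.16424978 -0.99669203  0.24852281
 -0.41645857] [-0.43550642  0.85368531  0.28338912]
guard_lip [([0.572, -0.161, 0.116], 0.68)]
toggle_tip []
guard_lip [([0.522, 0.41, -0.002], 0.74), ([0.572, -0.161, 0.11], 0.73)]
toggle_tip [([0.578, -0.159, 0.086], 0.49)]
335 176
```

View pics/s4.png

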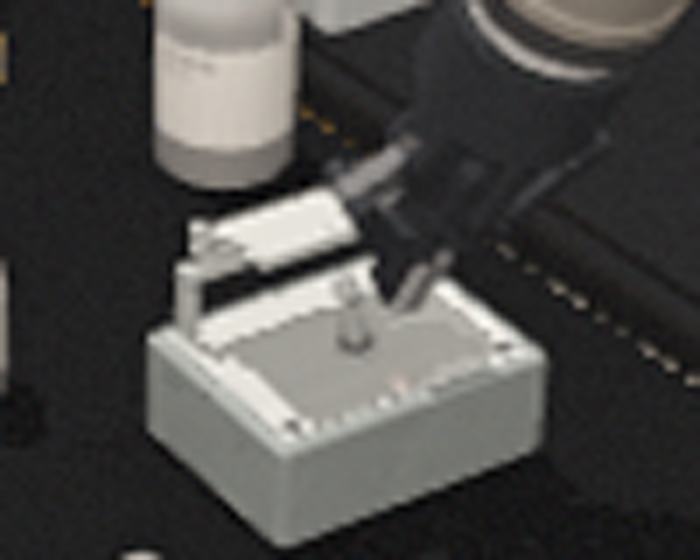

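The scene crop shows the guard raised on the fingers. The toggle (base (352,345), ball (345,285)) is near or just past the middle, with the fingertip at (405,300). A peak of about 11 N showed mid-push, so I'll continue gently.

```bash
python3 -m jog '[{"fingers":0.0,"x":0.0,"y":0.0,"z":0.0,"rx":0.0,"ry":0.0,"rz":0.0},{"fingers":0.0,"x":0.0,"y":0.0,"z":0.0,"rx":0.0,"ry":0.0,"rz":0.0}]';  python3 - <<'E'
from h import *
im,d=r.grab_frame('scene')
for n in ['toggle_tip','toggle_tip']:
    print(n,[(np.round(q['xyz'],3).tolist(),round(q['score'],2)) for q in r.landmark_of(n,'scene')[:2]])
u,v=335,176
cv2.imwrite('pics/s5.png',cv2.resize(im[v-40:v+40,u-50:u+50],None,fx=7,fy=7,interpolation=cv2.INTER_CUBIC)[:,:,::-1])
E
```

```text
clock: 10.52
tcp_pos: [0.5741, -0.1791, 0.0746]
orientation: [-3.024, 0.095, -0.644]
contact_force: [0.2, 0.8, 0.4]
grip_width: 0.0003
gripper_force: 0.1
toggle_tip [([0.58, -0.151, 0.083], 0.59)]
toggle_tip [([0.58, -0.151, 0.083], 0.59)]
```

View pics/s5.png

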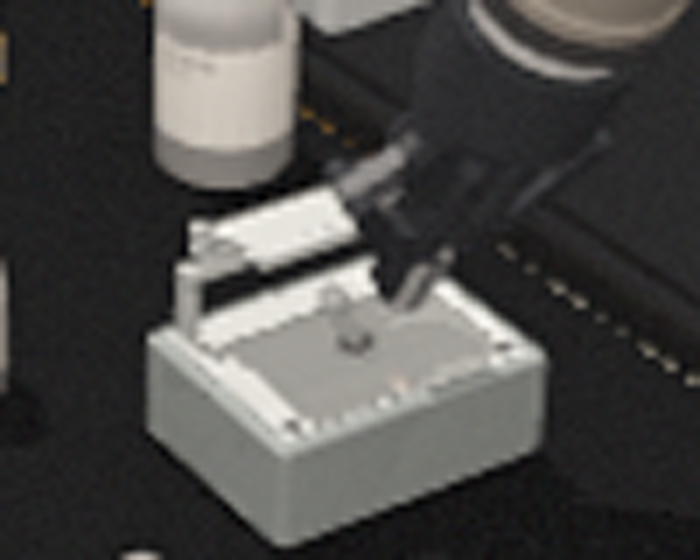

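The toggle has gone over: its ball is now at about (335,295) leaning left, and the tip measures y = -0.151. The guard is still up. Now I'll draw the fingers straight back, then up.

```bash
python3 -m jog '[{"fingers":0.0,"x":-0.0045,"y":0.0,"z":-0.002,"rx":0.0,"ry":0.0,"rz":0.0},{"fingers":0.0,"x":-0.0045,"y":0.0,"z":-0.002,"rx":0.0,"ry":0.0,"rz":0.0},{"fingers":0.0,"x":-0.0045,"y":0.0,"z":-0.002,"rx":0.0,"ry":0.0,"rz":0.0},{"fingers":0.0,"x":-0.009,"y":0.0,"z":-0.004,"rx":0.0,"ry":0.0,"rz":0.0},{"fingers":0.0,"x":-0.009,"y":0.0,"z":-0.004,"rx":0.0,"ry":0.0,"rz":0.0},{"fingers":0.0,"x":-0.009,"y":0.0,"z":-0.004,"rx":0.0,"ry":0.0,"rz":0.0},{"fingers":0.0,"x":0.0,"y":0.0,"z":-0.02,"rx":0.0,"ry":0.0,"rz":0.0},{"fingers":0.0,"x":0.0,"y":0.0,"z":-0.03,"rx":0.0,"ry":0.0,"rz":0.0}]'; python3 -m jog '[{"fingers":0.0,"x":0.0,"y":0.0,"z":-0.03,"rx":0.0,"ry":0.0,"rz":0.0},{"fingers":0.0,"x":0.0,"y":0.0,"z":-0.03,"rx":0.0,"ry":0.0,"rz":0.0},{"fingers":0.0,"x":0.0,"y":0.0,"z":0.0,"rx":0.0,"ry":0.0,"rz":0.0},{"fingers":0.0,"x":0.0,"y":0.0,"z":0.0,"rx":0.0,"ry":0.0,"rz":0.0},{"fingers":0.0,"x":0.0,"y":0.0,"z":0.0,"rx":0.0,"ry":0.0,"rz":0.0}]'
python3 - <<'E'
from h import *
o=r.get_obs();print(o['clock'],o['tcp_pos'],o['contact_force'])
im,d=r.grab_frame('scene')
for n in ['toggle_tip','guard_lip','vial_0','marker_1','tape_roll']:
    print(n,[(np.round(q['xyz'],3).tolist(),round(q['score'],2)) for q in r.landmark_of(n,'scene')[:2]])
cv2.imwrite('pics/s6.png',cv2.resize(im[110:280,190:430],None,fx=3,fy=3,interpolation=cv2.INTER_CUBIC)[:,:,::-1])
E
```

```text
clock: 11.68
tcp_pos: [0.5081, -0.1785, 0.12]
orientation: [-3.024, 0.096, -0.641]
contact_force: [0.3, -0.2, 0.4]
grip_width: -0.0002
gripper_force: 0.0
clock: 12.3
tcp_pos: [0.4846, -0.1803, 0.1739]
orientation: [-3.025, 0.094, -0.641]
contact_force: [-0.2, -0.1, 0.3]
grip_width: 0.0
gripper_force: 0.0
12.3 [ 0.48458808 -0.18026397  0.17389454] [-0.1637553  -0.13215635  0.27962036]
toggle_tip [([0.581, -0.149, 0.081], 0.47)]
guard_lip [([0.567, -0.163, 0.099], 0.86)]
vial_0 [([0.51, -0.01, -0.002], 0.7)]
marker_1 [([0.422, -0.022, 0.003], 0.62)]
tape_roll [([0.387, -0.296, -0.0], 0.59)]
```

View pics/s6.png

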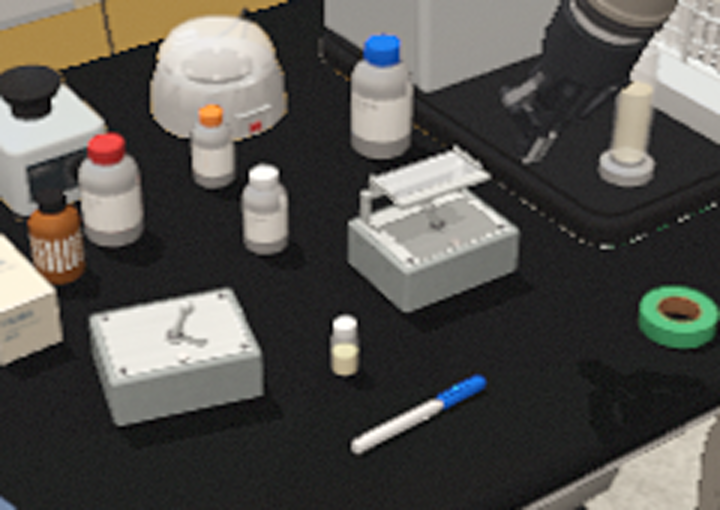

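The guard is shut, with the lip at 0.099 m, and the toggle leans left at y = -0.149. Nothing else has moved and the arm is clear, so I'm handing in.

```bash
python3 -c "
from bench import r
print(r.hand_in())"
```

```text
the job is handed in; nothing more can be done
None
```

I handed the job in at about 12.6 s: camera checks just before showed the guarded toggle on, its guard shut, the plain toggle off, the surroundings unmoved and the arm clear, with forces I read peaking near 12 N; the hand-in gave no verdict.

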